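Clear the driver off the open parts drawer, stow the parts box and shut the drawer

ROBOT

A 6-joint arm with a two-finger parallel gripper is mounted at the origin on the work surface. World frame = base frame: x ahead of the robot, y to its left, z up, the work surface at z = 0. Lengths are in m, angles in rad, forces in N, time in s.
With the tool pointing down it reaches from about 0.25 to 0.725 m from the base axis. Payload 4 kg.
Tool frame: the origin (TCP) lies at the very end of the fingers, on their centre line; the grasp point (between the pads) lies 19 mm behind it; y points along the fingers, z is the direction in which the jaws open and shut, and the axes are right-handed (so a half turn about y gives the same grasp; the last joint's range is limited). The gripper opens to 85 mm and grips with 20 to 120 N. Pads are 22 mm wide; open, the fingers measure 114 mm over their backs; the gripper's body (76 mm by 85 mm) begins 54 mm behind the grasp point. The pads swing forward as they close: fully open they stand 13 mm farther back than shut.
Start: joints at [-1.133, 0.241, 0.005, 1.335, 0, 1.571], TCP at [0.212, -0.453, 0.231] pointing down, gripper open.
Joint ranges: [-2.72, 2.72], [-1.05, 1.87], [-1.09, 1.28], [-1.99, 2.15], [-1.42, 1.44], [-3.14, 3.14]. Speed limits (rad/s): [2.79, 2.79, 3.14, 3.14, 3.14, 3.14].

INTERFACE

Orientations are given as a unit quaternion [x, y, z, w].
In Python, from workcell import bot gives the robot as it stands. The module is installed in compiled form; this text tells all that it offers.
- The arm moves only by the tool move_arm, never from a script. Its argument "increments" is a list of rows, each an object with "grip": the closure, from 0 (fully open) to 1 (shut); "linear": the shift along the tool's x, y, z scaled (see below), a list of three; "twist": the turn about the tool's y scaled (see below). A call has exactly 5 rows; each row shifts and turns the pose as measured when the row begins, along the tool's axes as they then stand; what a row does not reach is not made up. The controller multiplies each number of a shift by 0.2 m and each number of a turn by 2 rad. A row lasts 1/10 s, in which the tool goes at most 50 mm and 8.59 degrees, less where a joint would pass 70% of its speed; a pose out of reach is approached as far as the arm can. A call with a number of a shift or a turn outside -1 to 1 is refused whole. A call with a gripper value outside its range is refused whole. The fingers move at their own pace and stop on an object; the grip force is fixed at half the most. Time passes only in rows, so rows that do not move let the fingers close, or fill a call up. It gives the time, the measured TCP pose, the force and the opening at its end, in the units of the state.
- bot.get_obs(): the state, without advancing time (a new reading comes with each control period).
- bot.camera(name): name is "scene" or "top"; returns (picture, depth): 420x560x3 uint8, blue, green, red; 420x560 float32, m along the optical axis (not along the pixel's ray), 0 where there is no reading.
- bot.camera_params(name): a dict with "camera_matrix" (3x3 intrinsics, pixels), "dist" ([k1, k2, p1, p2, k3] as OpenCV has them; the pictures are not rectified), "rvec" (rotation vector, rad) and "tvec" (3), from world to camera coordinates, as OpenCV has them. Camera axes: x right, y down, z forward; pixel columns grow to the right and rows downward; lengths in m; the calibration is good to about 2 mm. A picture is of the moment at which its call begins. camera_params takes no time and is no camera call.
- bot.job_done(): hands the job in, once; it reports no verdict.
The state is a dict: "clock": time; "joint_pos": joint angles; "joint_vel": joint speeds; "tau": joint torques, N m; "eef_pos": TCP position; "tool_rot": TCP orientation; "ft_force": force on the tool from outside, world axes, zero at the start; "ft_torque": the same for the moment, N m; "grip_width": finger opening in m.
Only numpy, scipy, OpenCV 4.12 (cv2) and the standard library are available. Lean on these libraries where they do the work, as an engineer would, in place of code of your own. Each camera call takes 0.05 s, during which the arm holds its last target. There are 200 camera calls.

TASK

The pen-shaped electric screwdriver has been left lying across the open drawer of the small bench cabinet: clear it away first, laying it flat in the shallow tool tray. Then set the closed parts box down flat on its base inside the drawer and, without slamming, push the drawer fully home until its catch seats. Set things down rather than dropping them, and leave the jar on the cabinet, the squeeze bottle and the multimeter where they are.

Things in the scene. Friction and masses are not known exactly. Their poses are not given: they have to be found in the camera images.
- cabinet: Grey steel one-drawer cabinet, 260 mm deep (x), 160 mm wide (y), 90 mm high, fixed. Origin: bottom edge of its front, mid-width, in the plane of the shut drawer's outer face. x points from the front back into the cabinet, roughly away from the robot; z up. Its top plate (10 mm thick, underside at 80 mm) starts 12 mm behind the origin; the open drawer is uncovered in front of it.
- drawer (a joint): How far the drawer is pulled out, m, along the cabinet's -x (towards the robot): 0 = fully home, 0.17 = its stop. Starts 0.135 to 0.160 open. It slides easily (under 1 N), stays where it is left, and has a spring catch: it resists with about 2 N from about 25 to 10 mm open; pushed to within some 6 mm of home it is pulled to 0 by itself and kept there.
- drawer_face (a point): Moves with the drawer: top edge of the outer (robot-side) face of its flat grey front, mid-width, 86 mm above the bench. The front is 156 mm wide, 82 mm high (4 to 86 mm above the bench), 12 mm thick, with a flush label plate and no handle. Axes as the cabinet's.
- drawer_floor (a point): Moves with the drawer: on its inner floor, mid-width, 65 mm behind the inner side of its front, 19 mm above the bench. Axes as the cabinet's. Inside it is 124 mm wide, 183 mm long, 49 mm deep to the side rims (5 mm thick, 68 mm above the bench); the front rises 18 mm above the rims. A parts box centred here, long side along x, clears the top plate as the drawer starts.
- driver: Black electric screwdriver like a square pen, about 0.14 kg: body 175 mm long, 24 mm wide, 24 mm high, then nose and bit to 200 mm in all. Origin: centre of the body's underside; x along the body to the bit (its tip 112 mm from the origin), z up. Starts lying across both side rims of the open drawer, 55 to 80 mm in front of the top plate's edge, too tall to pass under the plate.
- driver_mid (a point): Middle of the driver's body, 12 mm above the origin.
- tray: Shallow open aluminium tool tray, fixed to the bench, 250 mm long (x), 100 mm wide (y), 20 mm high, walls and floor 4 mm. Origin: centre of its underside. To one side of the cabinet, left or right.
- parts_box: Closed off-white plastic box with a small latch at one end, about 0.12 kg: 90 mm long (x), 50 mm wide (y), 24 mm high. Origin: centre of its underside, z up. It starts on the bench on the side without the tray.
- box_mid (a point): Middle of the parts box, 12 mm above its origin.
- flux_jar: Bystander: amber jar, 44 mm across, 50 mm high, standing on the cabinet's top 100 to 150 mm behind its front. Origin: centre of its underside.
- bottle: Bystander: white squeeze bottle, 50 mm across, 110 mm high, standing on the bench to the left of the cabinet, beyond the tray or box. Origin: centre of its underside.
- meter: Bystander: multimeter in an orange holster, 180 x 85 x 50 mm, lying on the bench to the right of the cabinet, beyond the tray or box. Origin: centre of its underside.
Not all that is in view belongs to the job. Of the things that look like the driver, the largest one is meant.

How it is judged:
By the outcome, as a careful person would: the job done as asked, in the order asked, and still so for the second after the job is handed in, with the robot touching nothing.
It also fails if it takes over 67 s, if anything falls off the work surface, if the arm or the gripper's body presses on something with over 40 N, if the wrist force passes 120 N, or if a joint passes its speed limit or range.

## Working session

There is one attempt and no reset: what is moved stays moved. The work goes in short steps, Python scripts to look and compute and a tool call to move; the robot and the scene stay as the last step left them, time stands still between calls to the robot, and variables do not carry over. Pictures are saved under pics/ and viewed, about 8 in all and at most 12, crops included, and the job is handed in when it is done.

Besides the shell and the picture viewer there is one more tool, called after "Emit:" by a JSON object that holds its "fn" and its "kwargs", one argument or row to a line. move_arm: Moves the arm, as the interface text tells. Its arguments: {"type":"object","properties":{"increments":{"type":"array"}},"required":["increments"]}

```bash
mkdir -p pics
cat > h.py <<'E'
import numpy as np,cv2
from scipy.spatial.transform import Rotation as R
from workcell import bot
def snap(n,f):
    im,d=bot.camera(n); cv2.imwrite(f'pics/{f}.png',im); np.save(f'pics/{f}.npy',d); return im,d
def w(n,d,uv):
    p=bot.camera_params(n);K=np.array(p['camera_matrix'],float);Rm=R.from_rotvec(np.ravel(p['rvec'])).as_matrix()
    uv=np.array(uv,float).reshape(-1,1,2);q=cv2.undistortPoints(uv,K,np.array(p['dist'],float))[:,0]
    i=np.round(uv[:,0]).astype(int);z=d[i[:,1],i[:,0]]
    c=np.c_[q*z[:,None],z]
    return (c-np.ravel(p['tvec']))@Rm
def onz(n,uv,h):
    p=bot.camera_params(n);K=np.array(p['camera_matrix'],float);Rm=R.from_rotvec(np.ravel(p['rvec'])).as_matrix()
    q=cv2.undistortPoints(np.array(uv,float).reshape(-1,1,2),K,np.array(p['dist'],float))[:,0]
    r=np.c_[q,np.ones(len(q))]@Rm; c=-np.ravel(p['tvec'])@Rm
    return c+r*((h-c[2])/r[:,2])[:,None]
def st():
    o=bot.get_obs();print(o['clock'],np.round(o['eef_pos'],4),'rot',np.round(R.from_quat(o['tool_rot']).as_matrix(),3).tolist(),np.round(o['ft_force'],1),round(o['grip_width'],4),np.round(o['joint_pos'],2))
E
python3 - <<'E'
from h import *
a,_=snap('scene','s0');b,_=snap('top','t0');st()
cv2.imwrite('pics/t0b.png',cv2.resize(b,(800,600)));cv2.imwrite('pics/s0b.png',cv2.resize(a,(800,600)))
E
```

```text
0.1 [ 0.2117 -0.4523  0.2305] rot [[-0.906, -0.001, 0.424], [-0.424, 0.002, -0.906], [-0.0, -1.0, -0.002]] [-0.8 -1.   0.2] 0.0854 [-1.13  0.24  0.    1.34  0.    1.57]
```

View pics/t0b.png

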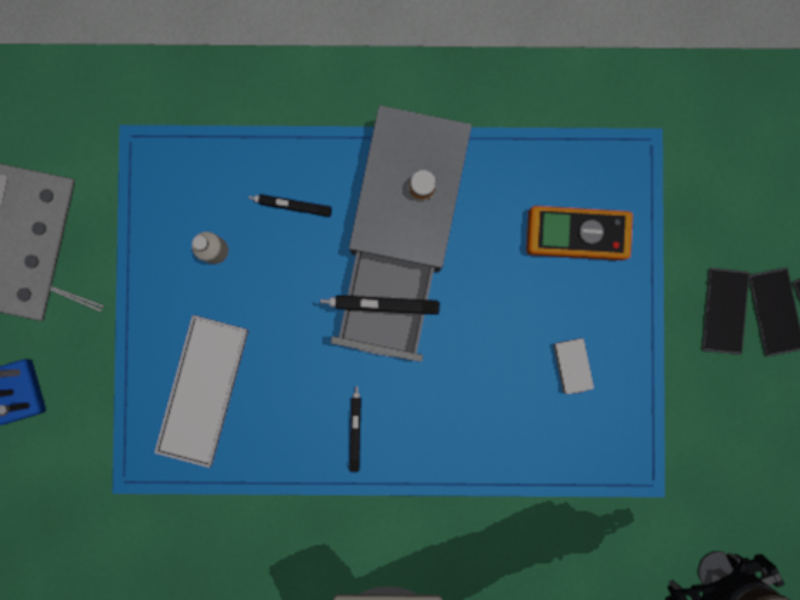

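View pics/s0b.png

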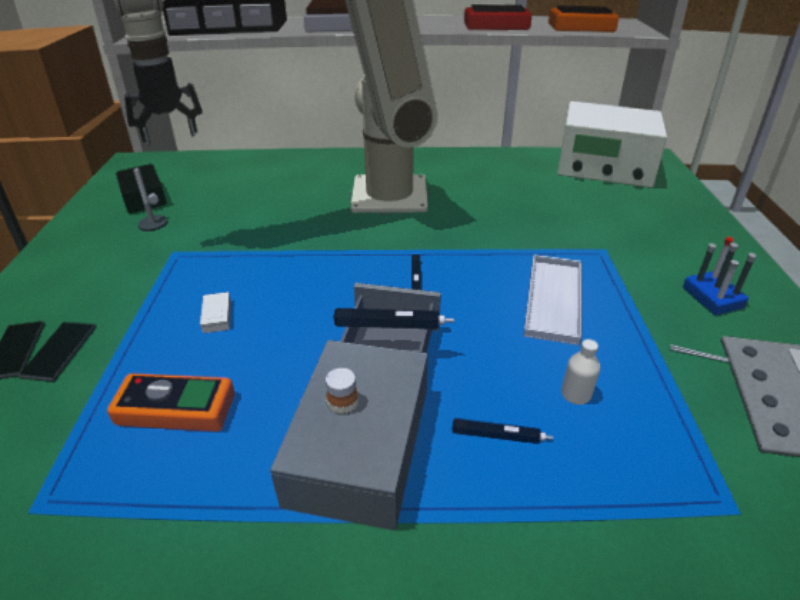

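Driver look-alikes in the top picture (800 px scale): (385,305) lies across the drawer; (290,205) and (355,430) lie on the bench and are smaller. The one across the drawer is the largest and fits the description. Tray at (200,390) is left, the box at (574,366) right. I'll confirm in a crop and measure.

```bash
cat >> h.py <<'E'
def cloud(n,d):
    v,u=np.mgrid[0:420,0:560];return w(n,d,np.c_[u.ravel(),v.ravel()]).reshape(420,560,3)
def rect(P,m):
    q=P[m][:,:2].astype(np.float32);(c,s,a)=cv2.minAreaRect(q*1000);return np.round(c,1),np.round(s,1),round(a,1),len(q)
def box(m,x0,y0,x1,y1):
    k=np.zeros(m.shape,bool);k[int(y0*.7):int(y1*.7),int(x0*.7):int(x1*.7)]=1;return m&k
E
python3 - <<'E'
from h import *
im=cv2.imread('pics/t0.png');d=np.load('pics/t0.npy');P=cloud('top',d);Z=P[...,2];g=im.max(2)
def hs(*b):
    m=box(Z>-1,*b);print(b,np.round(np.percentile(Z[m],[5,50,95]),4))
for b in [(350,295,430,310),(195,340,220,440),(565,350,585,380),(370,140,390,200),(380,262,410,285),(600,300,640,330)]: hs(*b)
dr=box((Z>.078)&(g<70),300,285,450,322);print('driver',rect(P,dr))
print('driverbody',rect(P,cv2.erode(dr.astype(np.uint8),np.ones((5,5)))>0))
print('box',rect(P,box((Z>.014),540,325,605,405)))
print('tray',rect(P,box((Z>.012),140,305,260,475)))
print('cab',rect(P,box((Z>.084)&(Z<.097)&(g>70),340,95,480,270)))
print('face',rect(P,box((Z>.078)&(g>70),325,330,430,365)))
print('meter',rect(P,box((Z>.03),515,190,645,270)))
print('bottle',rect(P,box((Z>.03),180,220,240,275)),Z[box(Z>.03,180,220,240,275)].max())
print('jar',rect(P,box((Z>.12),395,160,445,205)))
c=cv2.resize(im[165:260,215:325],None,fx=6,fy=6,interpolation=cv2.INTER_CUBIC);cv2.imwrite('pics/c1.png',c)
E
```

```text
(350, 295, 430, 310) [0.0192 0.0923 0.0967]
(195, 340, 220, 440) [0.0008 0.0051 0.01  ]
(565, 350, 585, 380) [0.0213 0.0252 0.03  ]
(370, 140, 390, 200) [0.0871 0.0913 0.0953]
(380, 262, 410, 285) [0.0156 0.02   0.0244]
(600, 300, 640, 330) [-0.0026  0.0019  0.0065]
driver (array([581.1,   6.1]), array([171.9,  74.9]), 86.9, 620)
driverbody (array([578.1,   6.7]), array([160. ,  68.9]), 87.9, 278)
box (array([ 500.9, -179.6]), array([ 95.2, 355.4]), 1.7, 760)
tray (array([439.8, 206.4]), array([383.5, 259.2]), 82.5, 675)
cab (array([806.9, -33.7]), array([160.2, 249.4]), 78.7, 6378)
face (array([536.8,  20. ]), array([155.7,  20.7]), 78.8, 333)
meter (array([ 690.7, -200.3]), array([141.7, 475.6]), 19.8, 2442)
bottle (array([621.4, 174.1]), array([379.6,  48.7]), 58.6, 413) 1.3232039618391642
jar (array([680.8, -37. ]), array([ 38. , 281.9]), 82.9, 250)
```

View pics/c1.png

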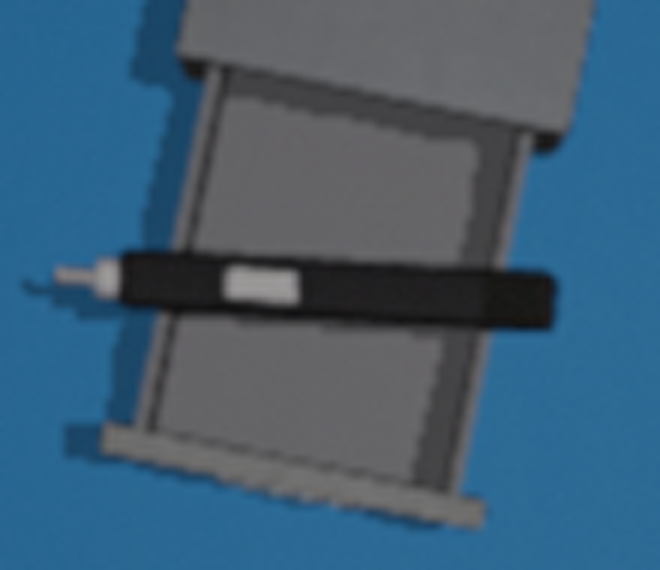

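The crop shows the driver lying across both drawer rims, bit to the left at (60,275), body (122–553, 253–328). It is the large one. Stray depth points spoil some fits, so I'll redo those with a height limit.

Run:
```python
from h import *
im=cv2.imread('pics/t0.png');d=np.load('pics/t0.npy');P=cloud('top',d);Z=P[...,2];g=im.max(2)
f=lambda c:(np.array(c)+.5)/6-.5+np.array([215,165])
b=onz('top',f([(122,253),(122,303),(553,272),(553,328)]),.092);print(np.round(b,4)[:,:2].tolist(),b.mean(0))
print('tip',onz('top',f([(55,275)]),.08))
a=b[:2].mean(0)-b[2:].mean(0);print('driver axis deg',np.degrees(np.arctan2(a[1],a[0])),np.linalg.norm(a))
u=np.array
print('faceedge',onz('top',f([(103,450),(483,527),(103,425),(485,500)]),.086).round(4)[:,:2].tolist())
print('plate edge',onz('top',f([(180,58),(560,135)]),.09).round(4)[:,:2].tolist())
print('box',rect(P,box((Z>.014)&(Z<.035),540,325,605,405)))
bx=box((g>110)&(Z<.035)&(Z>.01),540,325,605,405);print('box2',rect(P,bx))
print('tray',onz('top',u([(193,317),(246,328),(210,466),(156,453)])*.7,.02).round(4)[:,:2].tolist())
print('bottle',rect(P,box((Z>.04)&(Z<.12),180,220,240,275)))
print('meter',rect(P,box((Z>.035)&(Z<.06),515,190,645,270)))
print('jar',rect(P,box((Z>.12)&(Z<.16),395,160,445,205)))
```

```text
[[0.6196, 0.0906], [0.5997, 0.0904], [0.6132, -0.0807], [0.5909, -0.0808]] [0.60582784 0.00484189 0.092     ]
tip [[0.61127664 0.11823961 0.08      ]]
driver axis deg 87.46879745905392 0.1714164274040366
faceedge [[0.5413, 0.0978], [0.5117, -0.0537], [0.5512, 0.0979], [0.5224, -0.0545]]
plate edge [[0.6977, 0.0683], [0.668, -0.0834]]
box (array([ 503.5, -325.4]), array([92.2, 51.5]), 12.0, 753)
box2 (array([ 510.2, -323.9]), array([ 86.2, 123.1]), 84.3, 755)
tray [[0.584, 0.3471], [0.5653, 0.2534], [0.323, 0.3131], [0.345, 0.4081]]
bottle (array([704.9, 313.5]), array([46.9, 50.4]), 1.8, 388)
meter (array([ 738.6, -333.1]), array([178.6,  84.8]), 86.7, 2307)
jar (array([801.2, -51.9]), array([37.1, 38.9]), 89.0, 245)
```

```bash
cat >> h.py <<'E'
import json
def plan(*wps,step=.05):
    """wps: (x,y,z,jawyaw_deg,grip); prints rows from measured pose"""
    o=bot.get_obs();p=np.array(o['eef_pos']);M=R.from_quat(o['tool_rot']).as_matrix();st();rows=[]
    for x,y,z,yaw,g in wps:
        t=np.array([x,y,z]);
        for _ in range(60):
            cy=np.arctan2(M[1,2],M[0,2]);dy=(np.radians(yaw)-cy+np.pi)%(2*np.pi)-np.pi
            e=t-p
            if np.linalg.norm(e)<.0008 and abs(dy)<.005: break
            n=max(1,np.linalg.norm(e)/step,abs(dy)/.145)
            e=e/n;dy=dy/n
            rows.append((np.round(M.T@e/.2,3).tolist(),round(-dy/2,4),g))
            p=p+e;M=R.from_rotvec([0,0,dy]).as_matrix()@M
    for i,r in enumerate(rows): print(r, '' if (i+1)%5 else '--')
E
python3 - <<'E'
from h import *
plan((.606,.005,.2,-2.5,.35))
E
```

```text
0.1 [ 0.2117 -0.4523  0.2305] rot [[-0.906, -0.001, 0.424], [-0.424, 0.002, -0.906], [-0.0, -1.0, -0.002]] [-0.8 -1.   0.2] 0.0854 [-1.13  0.24  0.    1.34  0.    1.57]
([-0.228, 0.013, -0.102], np.float64(-0.045), 0.35) 
([-0.236, 0.013, -0.081], np.float64(-0.045), 0.35) 
([-0.242, 0.013, -0.06], np.float64(-0.045), 0.35) 
([-0.247, 0.013, -0.038], np.float64(-0.045), 0.35) 
([-0.249, 0.013, -0.015], np.float64(-0.045), 0.35) --
([-0.25, 0.013, 0.007], np.float64(-0.045), 0.35) 
([-0.248, 0.013, 0.03], np.float64(-0.045), 0.35) 
([-0.244, 0.013, 0.052], np.float64(-0.045), 0.35) 
([-0.239, 0.012, 0.074], np.float64(-0.045), 0.35) 
([-0.231, 0.012, 0.095], np.float64(-0.045), 0.35) --
([-0.222, 0.012, 0.115], np.float64(-0.045), 0.35) 
([-0.21, 0.012, 0.135], np.float64(-0.045), 0.35) 
([-0.018, 0.001, 0.014], np.float64(-0.0041), 0.35)
```

Emit:
{"fn": "move_arm", "kwargs": {
  "increments": [
    {"grip": 0.35, "linear": [-0.228, 0.013, -0.1], "twist": -0.045},
    {"grip": 0.35, "linear": [-0.236, 0.013, -0.08], "twist": -0.045},
    {"grip": 0.35, "linear": [-0.242, 0.013, -0.06], "twist": -0.045},
    {"grip": 0.35, "linear": [-0.246, 0.013, -0.04], "twist": -0.045},
    {"grip": 0.35, "linear": [-0.249, 0.013, -0.015], "twist": -0.045}
  ]
}}

```text
clock: 0.6
eef_pos: [0.3729, -0.2646, 0.2149]
tool_rot: [-0.305, 0.639, -0.637, 0.303]
ft_force: [1.1, -0.9, -0.7]
grip_width: 0.0555
```

Emit:
{"fn": "move_arm", "kwargs": {
  "increments": [
    {"grip": 0.35, "linear": [-0.249, 0.013, 0.007], "twist": -0.045},
    {"grip": 0.35, "linear": [-0.248, 0.013, 0.03], "twist": -0.045},
    {"grip": 0.35, "linear": [-0.244, 0.013, 0.05], "twist": -0.045},
    {"grip": 0.35, "linear": [-0.239, 0.012, 0.07], "twist": -0.045},
    {"grip": 0.35, "linear": [-0.231, 0.012, 0.095], "twist": -0.045}
  ]
}}

```text
clock: 1.1
eef_pos: [0.5313, -0.0715, 0.2004]
tool_rot: [-0.445, 0.552, -0.548, 0.443]
ft_force: [0.9, -1.5, 0.1]
grip_width: 0.0556
```

```bash
python3 -c "
from h import *
plan((.606,.005,.15,-2.5,.35))"
```

```text
1.1 [ 0.5313 -0.0715  0.2004] rot [[-0.211, -0.006, 0.978], [-0.978, 0.002, -0.211], [-0.001, -1.0, -0.006]] [ 0.9 -1.5  0.1] 0.0556 [-0.13  0.33  0.05  1.29  0.    1.65]
([-0.191, 0.106, 0.121], np.float64(-0.0357), 0.35) 
([-0.182, 0.106, 0.134], np.float64(-0.0357), 0.35) 
([-0.063, 0.038, 0.053], np.float64(-0.013), 0.35)
```

Emit:
{"fn": "move_arm", "kwargs": {
  "increments": [
    {"grip": 0.35, "linear": [-0.191, 0.106, 0.121], "twist": -0.036},
    {"grip": 0.35, "linear": [-0.182, 0.106, 0.134], "twist": -0.036},
    {"grip": 0.35, "linear": [-0.063, 0.038, 0.053], "twist": -0.013},
    {"grip": 0.35, "linear": [0, 0, 0], "twist": 0},
    {"grip": 0.35, "linear": [0, 0, 0], "twist": 0}
  ]
}}

```text
clock: 1.6
eef_pos: [0.6067, 0.0117, 0.1467]
tool_rot: [-0.496, 0.509, -0.504, 0.492]
ft_force: [0.5, -0.4, 1.0]
grip_width: 0.0554
```

```bash
python3 -c "
from h import *
a,_=snap('scene','s1');cv2.imwrite('pics/s1b.png',cv2.resize(a[150:300,180:360],(720,600)))
plan((.606,.005,.07,-2.5,.35),step=.02)"
```

```text
1.65 [0.6066 0.0114 0.1469] rot [[-0.026, -0.009, 1.0], [-1.0, 0.002, -0.026], [-0.002, -1.0, -0.009]] [ 0.2  0.7 -0.1] 0.0553 [0.02 0.5  0.17 1.25 0.   1.61]
([0.009, 0.1, 0.0], np.float64(0.0023), 0.35) 
([0.009, 0.1, 0.0], np.float64(0.0023), 0.35) 
([0.009, 0.1, 0.0], np.float64(0.0023), 0.35) 
([0.007, 0.086, 0.0], np.float64(0.002), 0.35)
```

View pics/s1b.png

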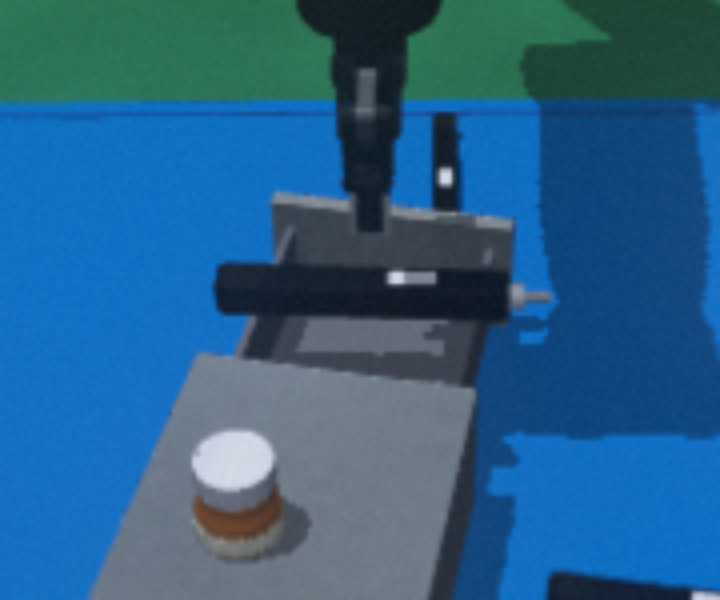

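The fingers at (370,220) stand over the driver's mid-body, which spans 215–510. I'll descend and grip.

Emit:
{"fn": "move_arm", "kwargs": {
  "increments": [
    {"grip": 0.35, "linear": [0.009, 0.1, 0], "twist": 0.002},
    {"grip": 0.35, "linear": [0.009, 0.1, 0], "twist": 0.002},
    {"grip": 0.35, "linear": [0.009, 0.1, 0], "twist": 0.002},
    {"grip": 0.35, "linear": [0.007, 0.084, 0], "twist": 0},
    {"grip": 0.35, "linear": [0, 0, 0], "twist": 0}
  ]
}}

```text
clock: 2.15
eef_pos: [0.6046, -0.0037, 0.075]
tool_rot: [-0.487, 0.513, -0.512, 0.487]
ft_force: [-0.6, -0.6, 0.2]
grip_width: 0.0556
```

Emit:
{"fn": "move_arm", "kwargs": {
  "increments": [
    {"grip": 1, "linear": [0, 0, 0], "twist": 0},
    {"grip": 1, "linear": [0, 0, 0], "twist": 0},
    {"grip": 1, "linear": [0, 0, 0], "twist": 0},
    {"grip": 1, "linear": [0, 0, 0], "twist": 0},
    {"grip": 1, "linear": [0, 0, 0], "twist": 0}
  ]
}}

```text
clock: 2.65
eef_pos: [0.6061, -0.0064, 0.0806]
tool_rot: [0.484, -0.512, 0.515, -0.487]
ft_force: [0.5, 0.1, -2.3]
grip_width: 0.0227
```

Emit:
{"fn": "move_arm", "kwargs": {
  "increments": [
    {"grip": 1, "linear": [0, -0.05, 0], "twist": 0},
    {"grip": 1, "linear": [0, -0.1, 0], "twist": 0},
    {"grip": 1, "linear": [0, -0.15, 0], "twist": 0},
    {"grip": 1, "linear": [0, -0.15, 0], "twist": 0},
    {"grip": 1, "linear": [0, 0, 0], "twist": 0}
  ]
}}

```text
clock: 3.15
eef_pos: [0.6049, -0.0055, 0.1751]
tool_rot: [0.485, -0.513, 0.514, -0.487]
ft_force: [0.6, -1.2, -1.7]
grip_width: 0.0225
```

```bash
python3 -c "
from h import *
plan((.464,.328,.16,76,1))"
```

```text
3.15 [ 0.6049 -0.0055  0.1751] rot [[-0.055, 0.003, 0.999], [-0.999, -0.0, -0.055], [0.0, -1.0, 0.003]] [ 0.6 -1.2 -1.7] 0.0225 [-0.01  0.47  0.2   1.29 -0.    1.62]
([-0.171, 0.008, -0.083], np.float64(-0.0725), 1) 
([-0.181, 0.008, -0.058], np.float64(-0.0725), 1) 
([-0.188, 0.008, -0.031], np.float64(-0.0725), 1) 
([-0.19, 0.008, -0.004], np.float64(-0.0725), 1) 
([-0.189, 0.008, 0.024], np.float64(-0.0725), 1) --
([-0.183, 0.008, 0.051], np.float64(-0.0725), 1) 
([-0.174, 0.008, 0.077], np.float64(-0.0725), 1) 
([-0.161, 0.008, 0.101], np.float64(-0.0725), 1) 
([-0.145, 0.008, 0.123], np.float64(-0.0725), 1) 
([-0.066, 0.004, 0.075], np.float64(-0.038), 1) --
```

Emit:
{"fn": "move_arm", "kwargs": {
  "increments": [
    {"grip": 1, "linear": [-0.17, 0, -0.083], "twist": -0.0725},
    {"grip": 1, "linear": [-0.18, 0, -0.058], "twist": -0.0725},
    {"grip": 1, "linear": [-0.188, 0, -0.031], "twist": -0.0725},
    {"grip": 1, "linear": [-0.19, 0, -0.004], "twist": -0.0725},
    {"grip": 1, "linear": [-0.189, 0, 0.024], "twist": -0.0725}
  ]
}}

```text
clock: 3.65
eef_pos: [0.53, 0.1695, 0.1746]
tool_rot: [-0.639, 0.299, -0.305, 0.64]
ft_force: [0.3, 0.3, -1.8]
grip_width: 0.0224
```

Emit:
{"fn": "move_arm", "kwargs": {
  "increments": [
    {"grip": 1, "linear": [-0.183, 0, 0.051], "twist": -0.0725},
    {"grip": 1, "linear": [-0.174, 0, 0.077], "twist": -0.0725},
    {"grip": 1, "linear": [-0.16, 0, 0.1], "twist": -0.0725},
    {"grip": 1, "linear": [-0.14, 0, 0.11], "twist": -0.0725},
    {"grip": 1, "linear": [0, 0, 0], "twist": 0}
  ]
}}

```text
clock: 4.15
eef_pos: [0.46, 0.3141, 0.1717]
tool_rot: [0.701, -0.095, 0.098, -0.7]
ft_force: [-0.6, -0.4, -0.6]
grip_width: 0.0222
```

```bash
python3 -c "
from h import *
a,_=snap('scene','s2');b,_=snap('top','t2')
c=np.hstack([cv2.resize(a[90:270,310:440],(400,554)),cv2.resize(b[190:340,90:200],(400,554))]);cv2.imwrite('pics/s2b.png',c)
plan((.4737,.3256,.1,76,1))"
```

```text
4.25 [0.4616 0.3111 0.1717] rot [[0.961, 0.005, 0.277], [-0.277, -0.003, 0.961], [0.006, -1.0, -0.002]] [-0.2 -0.1 -1. ] 0.0224 [ 0.6   0.38  0.04  1.23 -0.01  0.88]
([0.024, 0.242, 0.059], np.float64(-0.0121), 1) 
([0.012, 0.117, 0.028], np.float64(-0.0058), 1)
```

View pics/s2b.png

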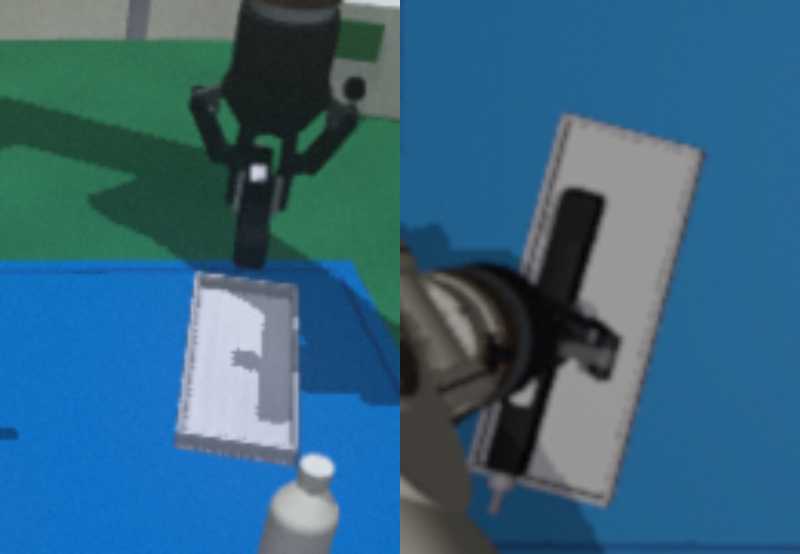

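Left: the driver hangs over the tray, roughly level. Right: its tail is at (583,190), the body front at (512,472) and the bit points towards the robot. I'll measure its offset and tilt relative to the tool.

```bash
python3 -c "
from h import *
im=cv2.imread('pics/t2.png');d=np.load('pics/t2.npy');P=cloud('top',d);Z=P[...,2]
e=onz('top',[(140.3,241.5),(120.8,317.9)],.183);print(e,e.mean(0),np.linalg.norm(e[0]-e[1]))
m=(Z>.15)&(Z<.22)&(im.max(2)<60);m[:240]=0;
k=m.copy();k[:,:128]=0;k[265:]=0
q=P[k];A=np.c_[q[:,:2],np.ones(len(q))];print(len(q),np.median(Z[k]),q.mean(0))
far=k.copy();far[252:]=0;near=k.copy();near[:252]=0;print(np.median(P[far],0),np.median(P[near],0))
k=m.copy();k[:,135:]=0;k[:302]=0;k[322:]=0;k[:,:112]=0;print(k.sum(),np.median(P[k],0))
st()"
```

```text
[[0.53582768 0.29148836 0.183     ]
 [0.36827214 0.33155716 0.183     ]] [0.45204991 0.31152276 0.183     ] 0.17227990984709485
278 0.1863256111824318 [0.51087676 0.29740386 0.18611207]
[0.52387169 0.29406092 0.18671828] [0.49961489 0.29981522 0.18608472]
191 [0.38731184 0.33154015 0.18472299]
4.25 [0.4616 0.3111 0.1717] rot [[0.961, 0.005, 0.277], [-0.277, -0.003, 0.961], [0.006, -1.0, -0.002]] [-0.2 -0.1 -1. ] 0.0224 [ 0.6   0.38  0.04  1.23 -0.01  0.88]
```

Emit:
{"fn": "move_arm", "kwargs": {
  "increments": [
    {"grip": 1, "linear": [0.024, 0.2, 0.059], "twist": -0.012},
    {"grip": 1, "linear": [0.012, 0.2, 0.028], "twist": -0.005},
    {"grip": 1, "linear": [0, 0.15, 0], "twist": 0},
    {"grip": 1, "linear": [0, 0, 0], "twist": 0},
    {"grip": 1, "linear": [0, 0, 0], "twist": 0}
  ]
}}

```text
clock: 4.75
eef_pos: [0.4788, 0.3219, 0.0607]
tool_rot: [0.702, -0.087, 0.094, -0.701]
ft_force: [-0.1, 0.5, -0.7]
grip_width: 0.0223
```

```bash
python3 -c "
from h import *
plan((.4737,.3256,.022,76,1),step=.012)"
```

```text
4.75 [0.4788 0.3219 0.0607] rot [[0.967, 0.01, 0.254], [-0.254, -0.002, 0.967], [0.01, -1.0, 0.0]] [-0.1  0.5 -0.7] 0.0223 [ 0.6   0.51 -0.06  0.99 -0.01  0.85]
([-0.01, 0.059, 0.003], np.float64(-0.0019), 1) 
([-0.01, 0.059, 0.004], np.float64(-0.0019), 1) 
([-0.01, 0.059, 0.004], np.float64(-0.0019), 1) 
([-0.003, 0.016, 0.001], np.float64(-0.0005), 1)
```

Emit:
{"fn": "move_arm", "kwargs": {
  "increments": [
    {"grip": 1, "linear": [-0.01, 0.059, 0.003], "twist": -0.002},
    {"grip": 1, "linear": [-0.01, 0.059, 0.003], "twist": -0.002},
    {"grip": 1, "linear": [-0.01, 0.05, 0.003], "twist": 0},
    {"grip": 1, "linear": [0, 0.01, 0], "twist": 0},
    {"grip": 1, "linear": [0, 0, 0], "twist": 0}
  ]
}}

```text
clock: 5.25
eef_pos: [0.477, 0.3258, 0.0273]
tool_rot: [-0.7, 0.083, -0.095, 0.703]
ft_force: [-0.4, 0.2, -1.3]
grip_width: 0.0224
```

Emit:
{"fn": "move_arm", "kwargs": {
  "increments": [
    {"grip": 1, "linear": [0, 0.01, 0], "twist": 0},
    {"grip": 1, "linear": [0, 0.01, 0], "twist": 0},
    {"grip": 1, "linear": [0, 0, 0], "twist": 0},
    {"grip": 1, "linear": [0, 0, 0], "twist": 0},
    {"grip": 1, "linear": [0, 0, 0], "twist": 0}
  ]
}}

```text
clock: 5.75
eef_pos: [0.4778, 0.3267, 0.0243]
tool_rot: [-0.699, 0.082, -0.095, 0.704]
ft_force: [-0.2, 0.7, -0.8]
grip_width: 0.0225
```

Emit:
{"fn": "move_arm", "kwargs": {
  "increments": [
    {"grip": 1, "linear": [0, 0.02, 0], "twist": 0},
    {"grip": 1, "linear": [0, 0.02, 0], "twist": 0},
    {"grip": 1, "linear": [0, 0, 0], "twist": 0},
    {"grip": 1, "linear": [0, 0, 0], "twist": 0},
    {"grip": 1, "linear": [0, 0, 0], "twist": 0}
  ]
}}

```text
clock: 6.25
eef_pos: [0.4783, 0.327, 0.0159]
tool_rot: [-0.699, 0.082, -0.095, 0.704]
ft_force: [0.6, 0.2, -0.2]
grip_width: 0.0226
```

Emit:
{"fn": "move_arm", "kwargs": {
  "increments": [
    {"grip": 1, "linear": [0, 0.008, 0], "twist": 0},
    {"grip": 1, "linear": [0, 0, 0], "twist": 0},
    {"grip": 1, "linear": [0, 0, 0], "twist": 0},
    {"grip": 1, "linear": [0, 0, 0], "twist": 0},
    {"grip": 1, "linear": [0, 0, 0], "twist": 0}
  ]
}}

```text
clock: 6.75
eef_pos: [0.4785, 0.327, 0.0154]
tool_rot: [-0.699, 0.082, -0.095, 0.704]
ft_force: [0.3, -0.8, 1.7]
grip_width: 0.0225
```

Contact: the vertical force went from about -1.4 to +1.7 N. I'll release with a partial opening and rise.

Emit:
{"fn": "move_arm", "kwargs": {
  "increments": [
    {"grip": 0.5, "linear": [0, 0, 0], "twist": 0},
    {"grip": 0.5, "linear": [0, 0, 0], "twist": 0},
    {"grip": 0.5, "linear": [0, 0, 0], "twist": 0},
    {"grip": 0.5, "linear": [0, -0.02, 0], "twist": 0},
    {"grip": 0.5, "linear": [0, -0.05, 0], "twist": 0}
  ]
}}

```text
clock: 7.25
eef_pos: [0.4776, 0.3265, 0.0284]
tool_rot: [-0.7, 0.082, -0.095, 0.703]
ft_force: [-0.3, 0.3, 0.1]
grip_width: 0.0427
```

Emit:
{"fn": "move_arm", "kwargs": {
  "increments": [
    {"grip": 0.5, "linear": [0, -0.2, 0], "twist": 0},
    {"grip": 0.5, "linear": [0, -0.25, 0], "twist": 0},
    {"grip": 0.5, "linear": [0, -0.25, 0], "twist": 0},
    {"grip": 0.2, "linear": [0, 0, 0], "twist": 0},
    {"grip": 0.2, "linear": [0, 0, 0], "twist": 0}
  ]
}}

```text
clock: 7.75
eef_pos: [0.4751, 0.3262, 0.1778]
tool_rot: [-0.699, 0.081, -0.096, 0.704]
ft_force: [-0.1, -0.3, -1.0]
grip_width: 0.0679
```

```bash
python3 -c "
from h import *
plan((.35,0,.2,60,.2),(.5035,-.3254,.14,102,.2))"
```

```text
7.75 [0.4751 0.3262 0.1778] rot [[0.968, 0.021, 0.248], [-0.248, 0.005, 0.969], [0.019, -1.0, 0.01]] [-0.1 -0.3 -1. ] 0.0679 [ 0.61  0.4   0.09  1.24 -0.01  0.86]
([-0.028, -0.019, -0.248], np.float64(0.0195), 0.2) 
([-0.019, -0.019, -0.249], np.float64(0.0195), 0.2) 
([-0.009, -0.019, -0.249], np.float64(0.0195), 0.2) 
([0.001, -0.018, -0.249], np.float64(0.0195), 0.2) 
([0.01, -0.018, -0.249], np.float64(0.0195), 0.2) --
([0.02, -0.018, -0.249], np.float64(0.0195), 0.2) 
([0.03, -0.018, -0.248], np.float64(0.0195), 0.2) 
([0.202, 0.044, -0.141], np.float64(-0.0502), 0.2) 
([0.187, 0.043, -0.161], np.float64(-0.0502), 0.2) 
([0.17, 0.043, -0.179], np.float64(-0.0502), 0.2) --
([0.151, 0.042, -0.195], np.float64(-0.0502), 0.2) 
([0.131, 0.042, -0.209], np.float64(-0.0502), 0.2) 
([0.109, 0.041, -0.221], np.float64(-0.0502), 0.2) 
([0.086, 0.041, -0.231], np.float64(-0.0502), 0.2) 
([0.019, 0.012, -0.071], np.float64(-0.0149), 0.2) --
```

Emit:
{"fn": "move_arm", "kwargs": {
  "increments": [
    {"grip": 0.2, "linear": [-0.028, -0.019, -0.247], "twist": 0.02},
    {"grip": 0.2, "linear": [-0.019, -0.019, -0.247], "twist": 0.02},
    {"grip": 0.2, "linear": [-0.009, -0.019, -0.247], "twist": 0.02},
    {"grip": 0.2, "linear": [0, -0.018, -0.248], "twist": 0.02},
    {"grip": 0.2, "linear": [0.01, -0.018, -0.248], "twist": 0.02}
  ]
}}

```text
clock: 8.25
eef_pos: [0.3844, 0.0961, 0.1888]
tool_rot: [-0.686, 0.151, -0.164, 0.692]
ft_force: [0.5, -0.6, 0.1]
grip_width: 0.0681
```

Emit:
{"fn": "move_arm", "kwargs": {
  "increments": [
    {"grip": 0.2, "linear": [0.02, -0.018, -0.247], "twist": 0.02},
    {"grip": 0.2, "linear": [0.03, -0.018, -0.247], "twist": 0.02},
    {"grip": 0.2, "linear": [0.2, 0.03, -0.14], "twist": -0.05},
    {"grip": 0.2, "linear": [0.187, 0.03, -0.16], "twist": -0.05},
    {"grip": 0.2, "linear": [0.17, 0.03, -0.18], "twist": -0.05}
  ]
}}

```text
clock: 8.75
eef_pos: [0.4021, -0.1323, 0.1758]
tool_rot: [-0.7, 0.073, -0.084, 0.705]
ft_force: [1.5, -0.0, -0.2]
grip_width: 0.0684
```

```bash
python3 -c "
from h import *
b,_=snap('top','t3');cv2.imwrite('pics/t3b.png',cv2.resize(b[200:340,90:200],(472,600)))
plan((.5035,-.3254,.12,102,.2))"
```

```text
8.8 [ 0.4054 -0.1387  0.1748] rot [[0.975, 0.019, 0.223], [-0.223, -0.001, 0.975], [0.019, -1.0, 0.003]] [ 4.5 -5.2  1.1] 0.0682 [-0.33  0.12 -0.29  1.14  0.01 -0.11]
([0.156, 0.065, -0.184], np.float64(-0.0498), 0.2) 
([0.137, 0.065, -0.199], np.float64(-0.0498), 0.2) 
([0.117, 0.064, -0.211], np.float64(-0.0498), 0.2) 
([0.095, 0.064, -0.222], np.float64(-0.0498), 0.2) 
([0.026, 0.023, -0.083], np.float64(-0.0178), 0.2) --
```

View pics/t3b.png

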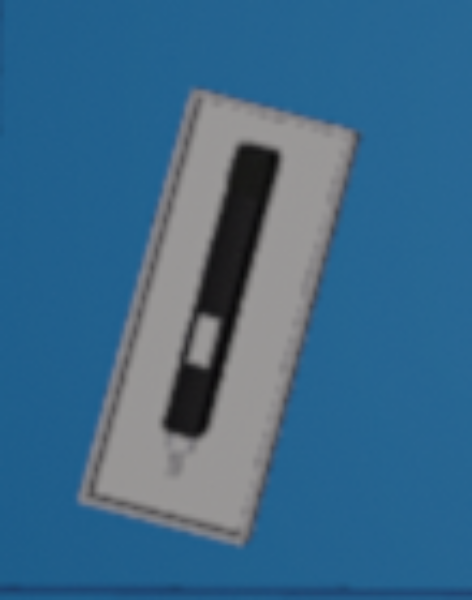

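The driver lies flat and wholly inside the tray, body (165–280, 145–437). On to the box.

Emit:
{"fn": "move_arm", "kwargs": {
  "increments": [
    {"grip": 0.05, "linear": [0.156, 0.05, -0.184], "twist": -0.05},
    {"grip": 0.05, "linear": [0.137, 0.05, -0.199], "twist": -0.05},
    {"grip": 0.05, "linear": [0.117, 0.05, -0.211], "twist": -0.05},
    {"grip": 0.05, "linear": [0.095, 0.05, -0.215], "twist": -0.05},
    {"grip": 0.05, "linear": [0, 0, 0], "twist": 0}
  ]
}}

```text
clock: 9.3
eef_pos: [0.4912, -0.3082, 0.1293]
tool_rot: [-0.703, -0.069, 0.061, 0.705]
ft_force: [-0.4, 1.7, -0.0]
grip_width: 0.0809
```

```bash
python3 -c "
from h import *
plan((.5035,-.3254,.08,102,.05),(.5035,-.3254,.03,102,.05),step=.03)
a,_=snap('scene','s4');cv2.imwrite('pics/s4b.png',cv2.resize(a[120:260,90:230],(600,600)))"
```

```text
9.3 [ 0.4912 -0.3082  0.1293] rot [[0.983, 0.011, -0.184], [0.184, 0.004, 0.983], [0.011, -1.0, 0.002]] [-0.4  1.7 -0. ] 0.0809 [-0.57  0.45  0.04  1.15  0.01 -0.75]
([0.023, 0.138, -0.054], np.float64(-0.0069), 0.05) 
([0.018, 0.109, -0.043], np.float64(-0.0055), 0.05) 
([-0.002, 0.15, -0.0], np.float64(-0.0), 0.05) 
([-0.001, 0.1, -0.0], np.float64(-0.0), 0.05)
```

View pics/s4b.png

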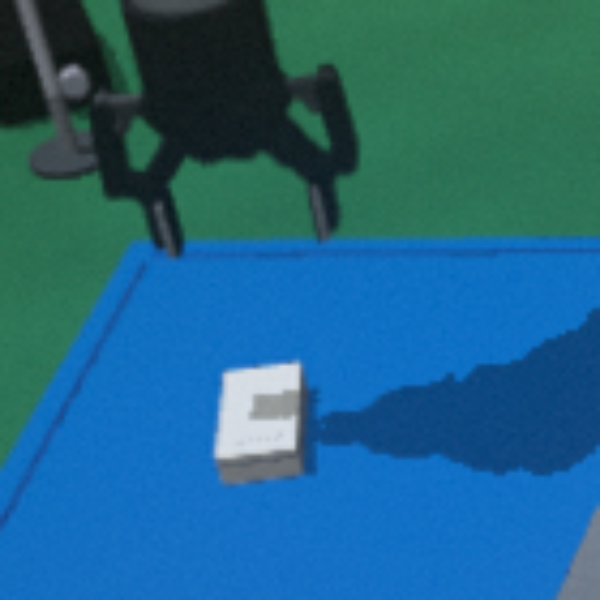

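The box (215–303, 362–487) is clear below the open fingers, which line up with its width. Descending.

Emit:
{"fn": "move_arm", "kwargs": {
  "increments": [
    {"grip": 0.05, "linear": [0.023, 0.13, -0.054], "twist": -0.007},
    {"grip": 0.05, "linear": [0.018, 0.1, -0.043], "twist": -0.005},
    {"grip": 0.05, "linear": [0, 0, 0], "twist": 0},
    {"grip": 0.05, "linear": [0, 0, 0], "twist": 0},
    {"grip": 0.05, "linear": [0, 0, 0], "twist": 0}
  ]
}}

```text
clock: 9.85
eef_pos: [0.4996, -0.3173, 0.0841]
tool_rot: [-0.7, -0.076, 0.071, 0.707]
ft_force: [-0.2, -0.2, -0.0]
grip_width: 0.0814
```

```bash
python3 -c "
from h import *
plan((.5035,-.3254,.012,102,.05),step=.02)"
```

```text
9.85 [ 0.4996 -0.3173  0.0841] rot [[0.979, 0.006, -0.206], [0.206, 0.01, 0.979], [0.008, -1.0, 0.009]] [-0.2 -0.2 -0. ] 0.0814 [-0.57  0.52  0.02  1.07  0.01 -0.78]
([0.002, 0.099, -0.013], np.float64(-0.0003), 0.05) 
([0.002, 0.099, -0.013], np.float64(-0.0003), 0.05) 
([0.002, 0.099, -0.013], np.float64(-0.0003), 0.05) 
([0.001, 0.063, -0.008], np.float64(-0.0002), 0.05)
```

Emit:
{"fn": "move_arm", "kwargs": {
  "increments": [
    {"grip": 0.05, "linear": [0.002, 0.099, -0.018], "twist": 0},
    {"grip": 0.05, "linear": [0.002, 0.099, -0.018], "twist": 0},
    {"grip": 0.05, "linear": [0.002, 0.09, -0.018], "twist": 0},
    {"grip": 0.05, "linear": [0, 0.03, 0], "twist": 0},
    {"grip": 0.05, "linear": [0, 0, 0], "twist": 0}
  ]
}}

```text
clock: 10.35
eef_pos: [0.507, -0.3259, 0.0284]
tool_rot: [-0.702, -0.08, 0.068, 0.704]
ft_force: [-0.7, -0.4, 0.4]
grip_width: 0.0813
```

Emit:
{"fn": "move_arm", "kwargs": {
  "increments": [
    {"grip": 0.05, "linear": [0, 0, 0], "twist": 0},
    {"grip": 0.05, "linear": [0, 0, 0], "twist": 0},
    {"grip": 0.05, "linear": [0, 0, 0], "twist": 0},
    {"grip": 0.05, "linear": [0, 0, 0], "twist": 0},
    {"grip": 0.05, "linear": [0, 0, 0], "twist": 0}
  ]
}}

```text
clock: 10.85
eef_pos: [0.5093, -0.3264, 0.0335]
tool_rot: [0.704, 0.082, -0.066, -0.702]
ft_force: [-0.4, -0.1, -0.5]
grip_width: 0.0809
```

Emit:
{"fn": "move_arm", "kwargs": {
  "increments": [
    {"grip": 0.05, "linear": [-0.015, 0.04, 0], "twist": 0},
    {"grip": 0.05, "linear": [-0.01, 0.04, 0], "twist": 0},
    {"grip": 0.05, "linear": [0, 0.04, 0], "twist": 0},
    {"grip": 0.05, "linear": [0, 0, 0], "twist": 0},
    {"grip": 0.05, "linear": [0, 0, 0], "twist": 0}
  ]
}}

```text
clock: 11.35
eef_pos: [0.5037, -0.3274, 0.0063]
tool_rot: [0.704, 0.081, -0.066, -0.703]
ft_force: [0.2, -0.7, 0.6]
grip_width: 0.0813
```

Emit:
{"fn": "move_arm", "kwargs": {
  "increments": [
    {"grip": 1, "linear": [0, 0, 0], "twist": 0},
    {"grip": 1, "linear": [0, 0, 0], "twist": 0},
    {"grip": 1, "linear": [0, 0, 0], "twist": 0},
    {"grip": 1, "linear": [0, 0, 0], "twist": 0},
    {"grip": 1, "linear": [0, 0, 0], "twist": 0}
  ]
}}

```text
clock: 11.85
eef_pos: [0.5043, -0.3276, 0.0069]
tool_rot: [0.704, 0.082, -0.066, -0.703]
ft_force: [0.9, 0.2, -1.3]
grip_width: 0.0487
```

Emit:
{"fn": "move_arm", "kwargs": {
  "increments": [
    {"grip": 1, "linear": [0, -0.05, 0], "twist": 0},
    {"grip": 1, "linear": [0, -0.15, 0], "twist": 0},
    {"grip": 1, "linear": [0, -0.25, 0], "twist": 0},
    {"grip": 1, "linear": [0, -0.25, 0], "twist": 0},
    {"grip": 1, "linear": [0, -0.1, 0], "twist": 0}
  ]
}}

```text
clock: 12.35
eef_pos: [0.497, -0.3253, 0.1684]
tool_rot: [-0.701, -0.078, 0.07, 0.706]
ft_force: [1.1, -0.4, -1.4]
grip_width: 0.0484
```

```bash
python3 -c "
from h import *
plan((.6,.0066,.16,78.8,1))"
```

```text
12.35 [ 0.497  -0.3253  0.1684] rot [[0.978, 0.011, -0.208], [0.208, 0.008, 0.978], [0.012, -1.0, 0.005]] [ 1.1 -0.4 -1.4] 0.0484 [-0.59  0.45  0.15  1.26  0.01 -0.8 ]
([0.122, 0.009, 0.218], np.float64(0.0292), 1) 
([0.109, 0.009, 0.225], np.float64(0.0292), 1) 
([0.096, 0.009, 0.231], np.float64(0.0292), 1) 
([0.082, 0.008, 0.236], np.float64(0.0292), 1) 
([0.068, 0.008, 0.24], np.float64(0.0292), 1) --
([0.054, 0.008, 0.244], np.float64(0.0292), 1) 
([0.038, 0.008, 0.235], np.float64(0.0277), 1)
```

Emit:
{"fn": "move_arm", "kwargs": {
  "increments": [
    {"grip": 1, "linear": [0.122, 0, 0.217], "twist": 0.029},
    {"grip": 1, "linear": [0.109, 0, 0.223], "twist": 0.029},
    {"grip": 1, "linear": [0.096, 0, 0.229], "twist": 0.029},
    {"grip": 1, "linear": [0.082, 0, 0.235], "twist": 0.029},
    {"grip": 1, "linear": [0.068, 0, 0.238], "twist": 0.029}
  ]
}}

```text
clock: 12.85
eef_pos: [0.5766, -0.0929, 0.1818]
tool_rot: [0.706, -0.028, 0.048, -0.706]
ft_force: [1.9, 0.4, -2.0]
grip_width: 0.0483
```

Emit:
{"fn": "move_arm", "kwargs": {
  "increments": [
    {"grip": 1, "linear": [0.054, 0, 0.24], "twist": 0.029},
    {"grip": 1, "linear": [0.038, 0, 0.15], "twist": 0.027},
    {"grip": 1, "linear": [0, 0, 0.04], "twist": 0},
    {"grip": 1, "linear": [0, 0, 0], "twist": 0},
    {"grip": 1, "linear": [0, 0, 0], "twist": 0}
  ]
}}

```text
clock: 13.35
eef_pos: [0.6077, -0.001, 0.1856]
tool_rot: [-0.702, 0.065, -0.086, 0.704]
ft_force: [-0.3, 0.2, -1.7]
grip_width: 0.0485
```

```bash
python3 -c "
from h import *
a,_=snap('scene','s5');b,_=snap('top','t5')
c=np.hstack([cv2.resize(a[120:270,190:310],(400,500)),cv2.resize(b[170:270,220:300],(400,500))]);cv2.imwrite('pics/s5b.png',c)
plan((.6035,.0066,.12,78.8,1),step=.03)"
```

```text
13.45 [ 0.6076 -0.0019  0.1856] rot [[0.976, 0.031, 0.214], [-0.214, -0.001, 0.977], [0.03, -1.0, 0.006]] [-0.1  0.2 -1.2] 0.0487 [-0.    0.45  0.19  1.28 -0.    0.21]
([-0.018, 0.148, 0.016], np.float64(-0.0046), 1) 
([-0.018, 0.148, 0.016], np.float64(-0.0046), 1) 
([-0.004, 0.031, 0.003], np.float64(-0.001), 1)
```

View pics/s5b.png

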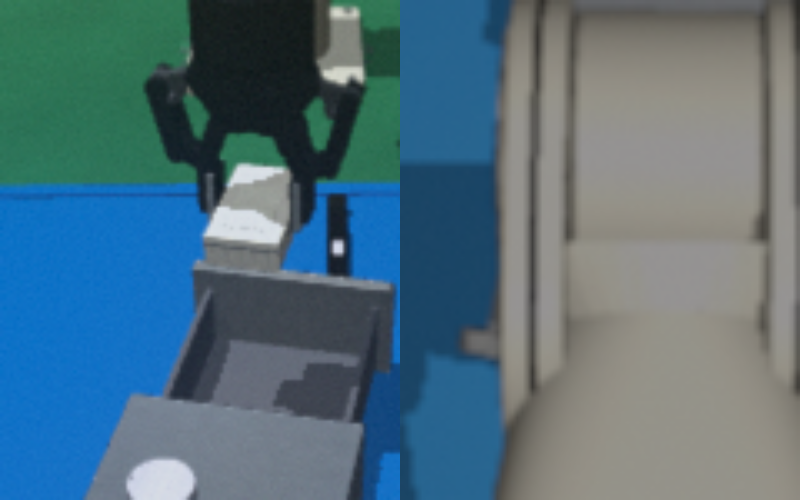

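Left: the box is gripped at (205–295, 165–270), above and short of the drawer in this view. It may be pitched, so I'll fit its top plane. The top view is blocked by the arm.

```bash
python3 -c "
from h import *
im=cv2.imread('pics/s5.png');d=np.load('pics/s5.npy');P=cloud('scene',d);Z=P[...,2]
m=(im.min(2)>95)&(Z>.15)&(Z<.25);k=np.zeros_like(m);k[168:194,250:280]=1;m&=k
q=P[m]
for _ in range(3):
    A=np.c_[q[:,:2]-q[:,:2].mean(0),np.ones(len(q))];s=np.linalg.lstsq(A,q[:,2],rcond=None)[0];r=q[:,2]-A@s;q=q[abs(r)<2*r.std()]
print(len(q),s,r.std(),rect(q,slice(None)))
c=np.array([.981,-.194]);l=q[:,:2]@c;print('along',np.percentile(l,[1,99]),'tcp',c@[.6076,-.0019])
l=q[:,:2]@[.194,.981];print('across',np.percentile(l,[1,99]),'tcp',np.array([.194,.981])@[.6076,-.0019])"
```

```text
443 [0.00945028 0.00690083 0.20369903] 0.0008146737618252542 (array([ 6.068e+02, -6.000e-01]), array([48.4, 91.4]), 78.3, 443)
along [0.55197312 0.63981808] tcp 0.5964242000000001
across [0.09334829 0.14006433] tcp 0.1160105
```

Box level (slope under 1°), centred on the tool, underside 6 mm below the TCP. Target TCP is (0.6045, 0.0066, 0.025).

Emit:
{"fn": "move_arm", "kwargs": {
  "increments": [
    {"grip": 1, "linear": [-0.02, 0.14, 0.018], "twist": -0.005},
    {"grip": 1, "linear": [-0.018, 0.14, 0.018], "twist": -0.004},
    {"grip": 1, "linear": [0, 0.05, 0.005], "twist": 0},
    {"grip": 1, "linear": [0, 0, 0], "twist": 0},
    {"grip": 1, "linear": [0, 0, 0], "twist": 0}
  ]
}}

```text
clock: 13.95
eef_pos: [0.6041, -0.0, 0.1204]
tool_rot: [-0.703, 0.061, -0.086, 0.703]
ft_force: [-0.7, -0.5, -0.5]
grip_width: 0.0484
```

```bash
python3 -c "
from h import *
plan((.6045,.0066,.035,78.8,1),step=.015)"
```

```text
13.95 [ 0.6041 -0.      0.1204] rot [[0.978, 0.034, 0.206], [-0.206, -0.003, 0.978], [0.034, -0.999, 0.004]] [-0.7 -0.5 -0.5] 0.0484 [ 0.    0.48  0.06  1.12 -0.    0.21]
([-0.003, 0.075, 0.005], np.float64(-0.0011), 1) 
([-0.003, 0.075, 0.005], np.float64(-0.0011), 1) 
([-0.003, 0.075, 0.005], np.float64(-0.0011), 1) 
([-0.003, 0.075, 0.005], np.float64(-0.0011), 1) 
([-0.003, 0.075, 0.005], np.float64(-0.0011), 1) --
([-0.002, 0.053, 0.004], np.float64(-0.0008), 1)
```

Emit:
{"fn": "move_arm", "kwargs": {
  "increments": [
    {"grip": 1, "linear": [0, 0.07, 0.01], "twist": 0},
    {"grip": 1, "linear": [0, 0.075, 0.01], "twist": 0},
    {"grip": 1, "linear": [0, 0.07, 0.005], "twist": 0},
    {"grip": 1, "linear": [0, 0, 0], "twist": 0},
    {"grip": 1, "linear": [0, 0, 0], "twist": 0}
  ]
}}

```text
clock: 14.45
eef_pos: [0.611, 0.0035, 0.0796]
tool_rot: [-0.703, 0.059, -0.09, 0.704]
ft_force: [0.4, -0.6, -0.7]
grip_width: 0.0486
```

```bash
python3 -c "
from h import *
plan((.6045,.0066,.03,78.8,1),step=.015)"
```

```text
14.45 [0.611  0.0035 0.0796] rot [[0.977, 0.044, 0.209], [-0.209, -0.003, 0.978], [0.044, -0.999, 0.006]] [ 0.4 -0.6 -0.7] 0.0486 [ 0.01  0.53  0.02  1.02 -0.    0.22]
([-0.014, 0.074, 0.002], np.float64(-0.0022), 1) 
([-0.014, 0.074, 0.002], np.float64(-0.0022), 1) 
([-0.014, 0.074, 0.002], np.float64(-0.0022), 1) 
([-0.005, 0.025, 0.001], np.float64(-0.0008), 1)
```

Emit:
{"fn": "move_arm", "kwargs": {
  "increments": [
    {"grip": 1, "linear": [-0.016, 0.06, 0.008], "twist": -0.002},
    {"grip": 1, "linear": [-0.016, 0.06, 0.008], "twist": -0.002},
    {"grip": 1, "linear": [-0.01, 0.05, 0], "twist": 0},
    {"grip": 1, "linear": [0, 0, 0], "twist": 0},
    {"grip": 1, "linear": [0, 0, 0], "twist": 0}
  ]
}}

```text
clock: 14.95
eef_pos: [0.6065, 0.0086, 0.0453]
tool_rot: [-0.703, 0.054, -0.088, 0.704]
ft_force: [-0.0, -0.1, -0.9]
grip_width: 0.0485
```

```bash
python3 -c "
from h import *
plan((.6045,.0066,.03,78.8,1),step=.008)"
```

```text
14.95 [0.6065 0.0086 0.0453] rot [[0.979, 0.049, 0.2], [-0.2, -0.003, 0.98], [0.048, -0.999, 0.007]] [-0.  -0.1 -0.9] 0.0485 [ 0.02  0.55 -0.04  0.93 -0.    0.22]
([-0.006, 0.039, -0.006], np.float64(-0.0016), 1) 
([-0.006, 0.037, -0.006], np.float64(-0.0015), 1)
```

Emit:
{"fn": "move_arm", "kwargs": {
  "increments": [
    {"grip": 1, "linear": [-0.006, 0.03, -0.006], "twist": 0},
    {"grip": 1, "linear": [0, 0.03, 0], "twist": 0},
    {"grip": 1, "linear": [0, 0, 0], "twist": 0},
    {"grip": 1, "linear": [0, 0, 0], "twist": 0},
    {"grip": 1, "linear": [0, 0, 0], "twist": 0}
  ]
}}

```text
clock: 15.45
eef_pos: [0.6067, 0.0073, 0.0335]
tool_rot: [-0.703, 0.053, -0.089, 0.704]
ft_force: [0.5, -0.7, -0.8]
grip_width: 0.0486
```

Emit:
{"fn": "move_arm", "kwargs": {
  "increments": [
    {"grip": 1, "linear": [0, 0.01, 0], "twist": 0},
    {"grip": 1, "linear": [0, 0, 0], "twist": 0},
    {"grip": 1, "linear": [0, 0, 0], "twist": 0},
    {"grip": 1, "linear": [0, 0, 0], "twist": 0},
    {"grip": 1, "linear": [0, 0, 0], "twist": 0}
  ]
}}

```text
clock: 15.95
eef_pos: [0.6074, 0.0073, 0.032]
tool_rot: [-0.702, 0.053, -0.09, 0.704]
ft_force: [0.2, -0.3, -0.5]
grip_width: 0.0484
```

Emit:
{"fn": "move_arm", "kwargs": {
  "increments": [
    {"grip": 1, "linear": [-0.005, 0.015, 0], "twist": 0},
    {"grip": 1, "linear": [0, 0.01, 0], "twist": 0},
    {"grip": 1, "linear": [0, 0, 0], "twist": 0},
    {"grip": 1, "linear": [0, 0, 0], "twist": 0},
    {"grip": 1, "linear": [0, 0, 0], "twist": 0}
  ]
}}

```text
clock: 16.45
eef_pos: [0.6069, 0.0075, 0.0269]
tool_rot: [-0.702, 0.052, -0.09, 0.704]
ft_force: [-0.3, -0.2, -0.8]
grip_width: 0.0487
```

Emit:
{"fn": "move_arm", "kwargs": {
  "increments": [
    {"grip": 1, "linear": [0, 0.006, 0], "twist": 0},
    {"grip": 1, "linear": [0, 0, 0], "twist": 0},
    {"grip": 1, "linear": [0, 0, 0], "twist": 0},
    {"grip": 1, "linear": [0, 0, 0], "twist": 0},
    {"grip": 1, "linear": [0, 0, 0], "twist": 0}
  ]
}}

```text
clock: 16.95
eef_pos: [0.6079, 0.0074, 0.0269]
tool_rot: [-0.702, 0.052, -0.091, 0.704]
ft_force: [-1.3, 0.6, 1.2]
grip_width: 0.0485
```

Emit:
{"fn": "move_arm", "kwargs": {
  "increments": [
    {"grip": 1, "linear": [0, 0.008, 0], "twist": 0},
    {"grip": 1, "linear": [0, 0, 0], "twist": 0},
    {"grip": 1, "linear": [0, 0, 0], "twist": 0},
    {"grip": 1, "linear": [0, 0, 0], "twist": 0},
    {"grip": 1, "linear": [0, 0, 0], "twist": 0}
  ]
}}

```text
clock: 17.45
eef_pos: [0.6095, 0.0071, 0.027]
tool_rot: [-0.703, 0.05, -0.092, 0.704]
ft_force: [0.2, -1.3, 2.8]
grip_width: 0.0487
```

Emit:
{"fn": "move_arm", "kwargs": {
  "increments": [
    {"grip": 0.3, "linear": [0, 0, 0], "twist": 0},
    {"grip": 0.3, "linear": [0, 0, 0], "twist": 0},
    {"grip": 0.3, "linear": [0, 0, 0], "twist": 0},
    {"grip": 0.3, "linear": [0, -0.02, 0], "twist": 0},
    {"grip": 0.3, "linear": [0, -0.05, 0], "twist": 0}
  ]
}}

```text
clock: 17.95
eef_pos: [0.6065, 0.0074, 0.0386]
tool_rot: [-0.703, 0.052, -0.09, 0.704]
ft_force: [-0.3, 0.5, 0.2]
grip_width: 0.0598
```

Emit:
{"fn": "move_arm", "kwargs": {
  "increments": [
    {"grip": 0.3, "linear": [0, -0.15, 0], "twist": 0},
    {"grip": 0.3, "linear": [0, -0.25, 0], "twist": 0},
    {"grip": 0.3, "linear": [0, -0.25, 0], "twist": 0},
    {"grip": 1, "linear": [0, 0, 0], "twist": 0},
    {"grip": 1, "linear": [0, 0, 0], "twist": 0}
  ]
}}

```text
clock: 18.45
eef_pos: [0.5993, 0.008, 0.1772]
tool_rot: [-0.702, 0.052, -0.091, 0.704]
ft_force: [-1.3, 0.6, -0.5]
grip_width: 0.0315
```

```bash
python3 -c "
from h import *
plan((.463,.034,.17,78.8,1))"
```

```text
18.45 [0.5993 0.008  0.1772] rot [[0.978, 0.056, 0.201], [-0.201, -0.003, 0.98], [0.055, -0.998, 0.008]] [-1.3  0.6 -0.5] 0.0315 [ 0.02  0.42  0.12  1.21 -0.    0.22]
([-0.25, -0.001, -0.003], np.float64(-0.0012), 1) 
([-0.25, -0.001, -0.003], np.float64(-0.0012), 1) 
([-0.195, -0.001, -0.002], np.float64(-0.0009), 1)
```

Emit:
{"fn": "move_arm", "kwargs": {
  "increments": [
    {"grip": 1, "linear": [-0.248, 0, -0.003], "twist": 0},
    {"grip": 1, "linear": [-0.248, 0, -0.003], "twist": 0},
    {"grip": 1, "linear": [-0.2, 0, 0], "twist": 0},
    {"grip": 1, "linear": [0, 0, 0], "twist": 0},
    {"grip": 1, "linear": [0, 0, 0], "twist": 0}
  ]
}}

```text
clock: 18.95
eef_pos: [0.4563, 0.035, 0.1636]
tool_rot: [-0.703, 0.054, -0.089, 0.704]
ft_force: [0.8, -0.8, 0.1]
grip_width: -0.0001
```

```bash
python3 -c "
from h import *
print(onz('top',np.array([(355,388),(355,470)])*.7,.015))
a,_=snap('scene','s6');b,d=snap('top','t6')
c=np.hstack([cv2.resize(a[150:270,190:310],(400,400)),cv2.resize(b[170:270,220:320],(400,400))]);cv2.imwrite('pics/s6b.png',c)
plan((.49,.029,.05,78.8,1))"
```

```text
[[0.46074831 0.06045692 0.015     ]
 [0.31694638 0.05922996 0.015     ]]
19.05 [0.4571 0.0348 0.1636] rot [[0.978, 0.049, 0.202], [-0.202, -0.004, 0.979], [0.048, -0.999, 0.006]] [ 0.7 -0.   0.6] 0.0 [ 0.08  0.17 -0.27  1.08 -0.01  0.28]
([0.059, 0.243, 0.001], np.float64(-0.0016), 1) 
([0.059, 0.243, 0.0], np.float64(-0.0016), 1) 
([0.022, 0.09, 0.0], np.float64(-0.0006), 1)
```

View pics/s6b.png

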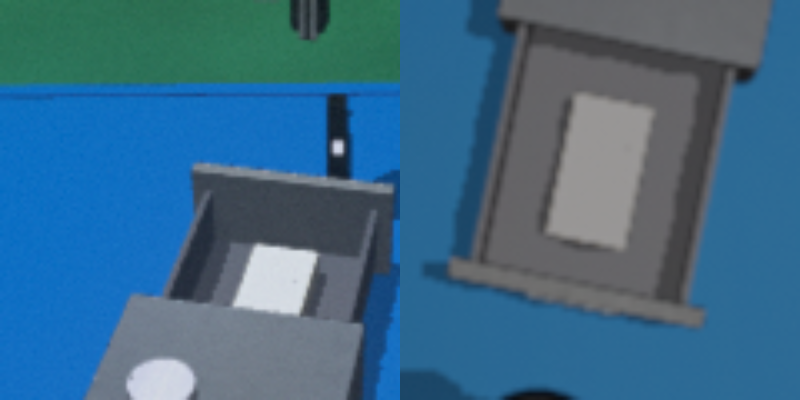

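The box lies flat and square in the drawer, (545–655, 93–248) in the right-hand half. Fingers are shut. Next they go down in front of the drawer face.

Emit:
{"fn": "move_arm", "kwargs": {
  "increments": [
    {"grip": 1, "linear": [0.05, 0.2, 0], "twist": -0.001},
    {"grip": 1, "linear": [0.04, 0.2, 0], "twist": -0.001},
    {"grip": 1, "linear": [0.02, 0.1, 0], "twist": 0},
    {"grip": 1, "linear": [0, 0, 0], "twist": 0},
    {"grip": 1, "linear": [0, 0, 0], "twist": 0}
  ]
}}

```text
clock: 19.55
eef_pos: [0.4943, 0.0293, 0.0638]
tool_rot: [-0.702, 0.05, -0.092, 0.704]
ft_force: [0.5, -0.3, -0.3]
grip_width: -0.0002
```

```bash
python3 -c "
from h import *
plan((.51,.025,.05,78.8,1),(.661,-.0045,.05,78.8,1),step=.015)"
```

```text
19.55 [0.4943 0.0293 0.0638] rot [[0.978, 0.059, 0.2], [-0.2, -0.003, 0.98], [0.059, -0.998, 0.008]] [ 0.5 -0.3 -0.3] -0.0002 [ 0.06  0.33 -0.34  0.84 -0.01  0.26]
([0.054, 0.052, -0.004], np.float64(-0.0019), 1) 
([0.023, 0.022, -0.002], np.float64(-0.0008), 1) 
([0.075, 0.004, 0.0], np.float64(-0.0), 1) 
([0.075, 0.004, 0.0], np.float64(-0.0), 1) 
([0.075, 0.004, 0.0], np.float64(-0.0), 1) --
([0.075, 0.004, 0.0], np.float64(-0.0), 1) 
([0.075, 0.004, 0.0], np.float64(-0.0), 1) 
([0.075, 0.004, 0.0], np.float64(-0.0), 1) 
([0.075, 0.004, 0.0], np.float64(-0.0), 1) 
([0.075, 0.004, 0.0], np.float64(-0.0), 1) --
([0.075, 0.004, 0.0], np.float64(-0.0), 1) 
([0.075, 0.004, 0.0], np.float64(-0.0), 1) 
([0.019, 0.001, 0.0], np.float64(-0.0), 1)
```

Emit:
{"fn": "move_arm", "kwargs": {
  "increments": [
    {"grip": 1, "linear": [0.03, 0.04, -0.003], "twist": -0.001},
    {"grip": 1, "linear": [0.03, 0.02, 0], "twist": -0.001},
    {"grip": 1, "linear": [0.03, 0.002, 0], "twist": 0},
    {"grip": 1, "linear": [0.03, 0.002, 0], "twist": 0},
    {"grip": 1, "linear": [0.03, 0.002, 0], "twist": 0}
  ]
}}

```text
clock: 20.05
eef_pos: [0.5292, 0.0223, 0.0553]
tool_rot: [-0.702, 0.047, -0.092, 0.704]
ft_force: [-0.2, -0.5, -0.3]
grip_width: 0.0001
```

Emit:
{"fn": "move_arm", "kwargs": {
  "increments": [
    {"grip": 1, "linear": [0.03, 0.002, 0], "twist": 0},
    {"grip": 1, "linear": [0.03, 0.002, 0], "twist": 0},
    {"grip": 1, "linear": [0.03, 0.002, 0], "twist": 0},
    {"grip": 1, "linear": [0.03, 0.002, 0], "twist": 0},
    {"grip": 1, "linear": [0.03, 0.002, 0], "twist": 0}
  ]
}}

```text
clock: 20.55
eef_pos: [0.5616, 0.016, 0.0558]
tool_rot: [-0.702, 0.046, -0.093, 0.705]
ft_force: [-0.6, -0.5, -0.3]
grip_width: 0.0001
```

```bash
python3 -c "
from h import *
plan((.661,-.0045,.05,78.8,1),step=.01)"
```

```text
20.55 [0.5616 0.016  0.0558] rot [[0.979, 0.065, 0.195], [-0.195, -0.003, 0.981], [0.065, -0.998, 0.01]] [-0.6 -0.5 -0.3] 0.0001 [ 0.03  0.45 -0.18  0.87 -0.01  0.23]
([0.05, 0.006, -0.0], np.float64(-0.0), 1) 
([0.05, 0.006, -0.0], np.float64(-0.0), 1) 
([0.05, 0.006, -0.0], np.float64(-0.0), 1) 
([0.05, 0.006, -0.0], np.float64(-0.0), 1) 
([0.05, 0.006, -0.0], np.float64(-0.0), 1) --
([0.05, 0.006, -0.0], np.float64(-0.0), 1) 
([0.05, 0.006, -0.0], np.float64(-0.0), 1) 
([0.05, 0.006, -0.0], np.float64(-0.0), 1) 
([0.05, 0.006, -0.0], np.float64(-0.0), 1) 
([0.05, 0.006, -0.0], np.float64(-0.0), 1) --
([0.008, 0.001, -0.0], np.float64(-0.0), 1)
```

Emit:
{"fn": "move_arm", "kwargs": {
  "increments": [
    {"grip": 1, "linear": [0.04, 0.006, 0], "twist": 0},
    {"grip": 1, "linear": [0.04, 0.006, 0], "twist": 0},
    {"grip": 1, "linear": [0.04, 0.006, 0], "twist": 0},
    {"grip": 1, "linear": [0.04, 0.006, 0], "twist": 0},
    {"grip": 1, "linear": [0.04, 0.006, 0], "twist": 0}
  ]
}}

```text
clock: 21.05
eef_pos: [0.605, 0.0075, 0.0526]
tool_rot: [-0.702, 0.046, -0.093, 0.705]
ft_force: [-0.8, 0.4, -0.3]
grip_width: 0.0
```

Emit:
{"fn": "move_arm", "kwargs": {
  "increments": [
    {"grip": 1, "linear": [0.03, 0.005, 0], "twist": 0},
    {"grip": 1, "linear": [0.03, 0.005, 0], "twist": 0},
    {"grip": 1, "linear": [0.025, 0.005, 0], "twist": 0},
    {"grip": 1, "linear": [0.025, 0.004, 0], "twist": 0},
    {"grip": 1, "linear": [0.02, 0.004, 0], "twist": 0}
  ]
}}

```text
clock: 21.55
eef_pos: [0.6337, 0.0018, 0.0492]
tool_rot: [-0.702, 0.046, -0.093, 0.705]
ft_force: [-0.7, 0.7, -0.3]
grip_width: -0.0002
```

Emit:
{"fn": "move_arm", "kwargs": {
  "increments": [
    {"grip": 1, "linear": [0.02, 0.002, 0], "twist": 0},
    {"grip": 1, "linear": [0.02, 0.002, 0], "twist": 0},
    {"grip": 1, "linear": [0.02, 0.002, 0], "twist": 0},
    {"grip": 1, "linear": [0.02, 0.002, 0], "twist": 0},
    {"grip": 1, "linear": [0.02, 0.002, 0], "twist": 0}
  ]
}}

```text
clock: 22.05
eef_pos: [0.6515, -0.0018, 0.048]
tool_rot: [-0.702, 0.048, -0.09, 0.705]
ft_force: [-2.9, 0.1, 1.4]
grip_width: 0.0
```

Emit:
{"fn": "move_arm", "kwargs": {
  "increments": [
    {"grip": 1, "linear": [0.015, 0.002, 0], "twist": 0},
    {"grip": 1, "linear": [0.015, 0.002, 0], "twist": 0},
    {"grip": 1, "linear": [0.015, 0.002, 0], "twist": 0},
    {"grip": 1, "linear": [0, 0, 0], "twist": 0},
    {"grip": 1, "linear": [0, 0, 0], "twist": 0}
  ]
}}

```text
clock: 22.55
eef_pos: [0.6604, -0.0036, 0.0469]
tool_rot: [-0.702, 0.049, -0.089, 0.705]
ft_force: [-2.4, 0.4, 0.6]
grip_width: -0.0003
```

```bash
python3 -c "
from h import *
st();b,d=snap('scene','s7')
c=cv2.resize(b[150:330,180:360],(600,600));cv2.imwrite('pics/s7b.png',c)"
```

```text
22.55 [ 0.6604 -0.0036  0.0469] rot [[0.979, 0.057, 0.195], [-0.195, -0.001, 0.981], [0.056, -0.998, 0.01]] [-2.4  0.4  0.6] -0.0003 [-0.    0.64  0.12  1.   -0.    0.19]
```

View pics/s7b.png

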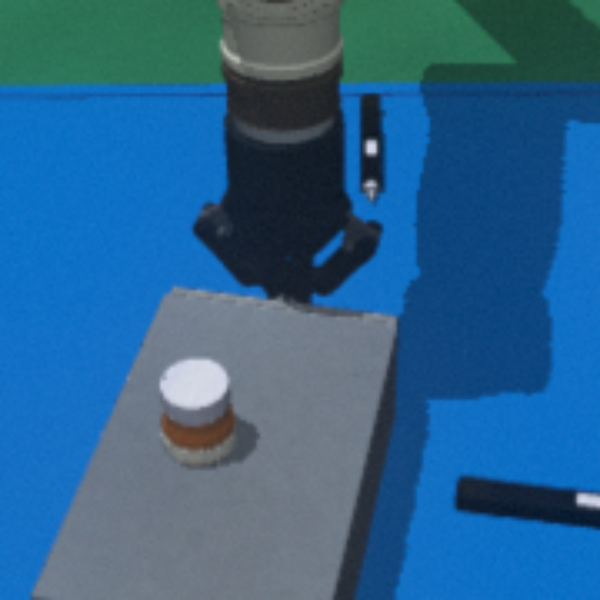

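The drawer is nearly in, but the 2.4 N resistance says the catch has not seated. Pushing on slowly.

Emit:
{"fn": "move_arm", "kwargs": {
  "increments": [
    {"grip": 1, "linear": [0.015, 0.001, 0], "twist": 0},
    {"grip": 1, "linear": [0.012, 0.001, 0], "twist": 0},
    {"grip": 1, "linear": [0.01, 0.001, 0], "twist": 0},
    {"grip": 1, "linear": [0, 0, 0], "twist": 0},
    {"grip": 1, "linear": [0, 0, 0], "twist": 0}
  ]
}}

```text
clock: 23.1
eef_pos: [0.6603, -0.0035, 0.046]
tool_rot: [-0.702, 0.054, -0.084, 0.706]
ft_force: [-3.9, 1.3, 1.7]
grip_width: 0.0003
```

Emit:
{"fn": "move_arm", "kwargs": {
  "increments": [
    {"grip": 1, "linear": [0.025, 0.002, 0], "twist": 0},
    {"grip": 1, "linear": [0.025, 0.002, 0], "twist": 0},
    {"grip": 1, "linear": [0.02, 0.002, 0], "twist": 0},
    {"grip": 1, "linear": [0, 0, 0], "twist": 0},
    {"grip": 1, "linear": [0, 0, 0], "twist": 0}
  ]
}}

```text
clock: 23.6
eef_pos: [0.6594, -0.0035, 0.0441]
tool_rot: [-0.701, 0.064, -0.072, 0.706]
ft_force: [-2.8, -0.2, 1.2]
grip_width: -0.0002
```

No further travel at the predicted home position, so it looks like the hard stop. I'll back off, rise and check.

Emit:
{"fn": "move_arm", "kwargs": {
  "increments": [
    {"grip": 1, "linear": [-0.05, 0, 0], "twist": 0},
    {"grip": 1, "linear": [-0.15, 0, 0], "twist": 0},
    {"grip": 1, "linear": [-0.2, -0.15, 0], "twist": 0},
    {"grip": 1, "linear": [-0.2, -0.2, 0], "twist": 0},
    {"grip": 1, "linear": [-0.2, -0.2, 0], "twist": 0}
  ]
}}

```text
clock: 24.1
eef_pos: [0.5118, 0.024, 0.1398]
tool_rot: [-0.701, 0.063, -0.076, 0.706]
ft_force: [0.1, 0.6, 0.5]
grip_width: -0.0002
```

Emit:
{"fn": "move_arm", "kwargs": {
  "increments": [
    {"grip": 1, "linear": [-0.2, 0, 0], "twist": 0},
    {"grip": 1, "linear": [-0.1, 0, 0], "twist": 0},
    {"grip": 1, "linear": [0, 0, 0], "twist": 0},
    {"grip": 1, "linear": [0, 0, 0], "twist": 0},
    {"grip": 1, "linear": [0, 0, 0], "twist": 0}
  ]
}}

```text
clock: 24.6
eef_pos: [0.4584, 0.0364, 0.1466]
tool_rot: [-0.7, 0.054, -0.084, 0.707]
ft_force: [0.5, -1.0, -0.0]
grip_width: -0.0001
```

```bash
python3 -c "
from h import *
b,d=snap('top','t8');P=cloud('top',d);Z=P[...,2];g=b.max(2);st()
m=box((Z>.078)&(Z<.097)&(g>60)&(abs(b.max(2).astype(int)-b.min(2))<30),330,95,490,300)
l=P[m][:,:2]@[.981,-.194];print('cab',rect(P,m),np.percentile(l,[0.5,99.5]),'origin',np.dot([.672,-.006],[.981,-.194]))
print('bottle',rect(P,box((Z>.04)&(Z<.12),180,220,240,275)))
print('meter',rect(P,box((Z>.035)&(Z<.06),515,190,645,270)))
print('jar',rect(P,box((Z>.12)&(Z<.16),395,160,445,205)))
c=np.hstack([cv2.resize(b[70:270,220:340],(360,600)),cv2.resize(b[190:340,80:190],(440,600))]);cv2.imwrite('pics/t8b.png',c)"
```

```text
24.65 [0.4586 0.0363 0.1466] rot [[0.98, 0.043, 0.195], [-0.195, 0.005, 0.981], [0.042, -0.999, 0.013]] [-0.4 -0.1 -0.1] 0.0002 [ 0.08  0.19 -0.29  1.05  0.    0.27]
cab (array([800.4, -31.8]), array([159.8, 260.3]), 78.6, 6693) [0.6623094  0.91943696] origin 0.6603960000000001
bottle (array([705.5, 313.1]), array([47.6, 50.2]), 2.8, 388)
meter (array([ 738.8, -332.7]), array([179.5,  84.5]), 86.7, 2323)
jar (array([801.2, -52. ]), array([37.8, 37. ]), 0.2, 244)
```

View pics/t8b.png

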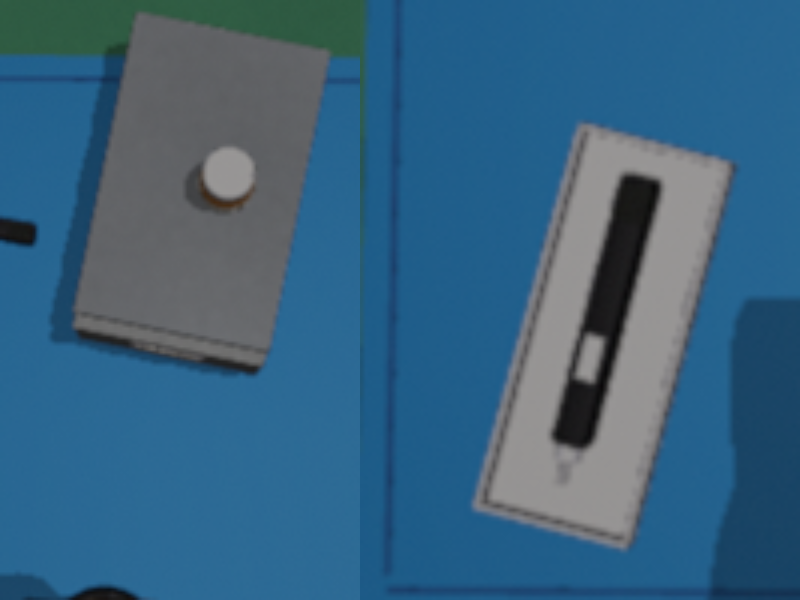

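The drawer front meets the cabinet at (75–265, 310–370) and their combined depth measures 260 mm, which is fully shut. The driver is flat in the tray and the bystanders have not moved. Handing in.

```bash
python3 -c "
from workcell import bot
print(bot.job_done())"
```

```text
the job is handed in; nothing more can be done
None
```

The job is done and handed in at about 25 s on the robot's clock, well inside the 67 s limit. I laid the driver flat in the tray, set the parts box flat in the drawer, then pushed the drawer slowly home with the fingers shut.

What the last checks showed:
- **Drawer:** cabinet and drawer front together measure 260.3 mm, against 260 mm when shut. The drawer took about 2–4 N at the end and would not move further. I judged the catch seated from this and did not test it by pulling the drawer.
- **Driver:** it lies flat, wholly inside the tray.
- **Parts box:** it lay flat and square in the drawer just before I pushed; it is now out of sight under the plate.
- **Jar, bottle and multimeter:** all three are within 1 mm of where they started.
- **Robot:** it stands clear of everything.

No check failed. Two small things did not go exactly as planned: the tool tilted up to about 4° over the moves, and the driver was gripped about 10 mm off its middle, which I allowed for when placing it.

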